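# Press the label holder home behind the shelf lip

### The arm

A 6-joint arm with a two-finger parallel gripper is mounted at the origin on a cart in front of the work surface, level with it; the furniture and walls round the work are solid. World frame = base frame: x ahead of the robot, y to its left, z up, the work surface at z = 0. Lengths are in m, angles in degrees, forces in N, time in s.
With the tool pointing down it reaches from about 0.275 to 0.85 m from the base axis. Payload 5.2 kg.
Tool frame: the origin (TCP) lies on the centre line of the jaws, within the pads' length; the fingertips stand 19 mm ahead of it and the grasp point (between the pads) is the TCP (manip.nose_length is the distance from the TCP to the fingertips, in m); z points along the fingers, x is the direction in which the jaws open and shut, and the axes are right-handed (so a half turn about z gives the same grasp; the last joint's range is limited). The gripper opens to 85 mm and grips with 20 to 120 N. Pads are 22 mm wide; open, the fingers measure 114 mm over their backs; the gripper's body (76 mm by 85 mm) begins 54 mm behind the grasp point. The pads swing forward as they close: fully open they stand 13 mm farther back than shut.
Start: joints at [-85.818, 14.817, 87.949, -0, 77.235, -11.62], TCP at [0.15, -0.529, 0.228] pointing down, gripper open.
Joint ranges: [-179.93, 179.93], [-52.35, 119.4], [10.71, 147.94], [-69.91, 249.91], [12.55, 155.21], [-178.61, 178.61]. Speed limits (degrees/s): [147.25, 147.25, 180, 180, 180, 180].

### API

Orientations are given as [roll, pitch, yaw] about the fixed x, y, z axes, in that order (R = Rz(yaw) Ry(pitch) Rx(roll)).
In Python, from rig import manip gives the robot as it stands. The module is installed in compiled form; this text tells all that it offers.
- The arm moves only by the tool drive_tool, never from a script. Its argument "moves" is a list of rows, each an object with "jaw": the closure, from 0 (fully open) to 1 (shut); "travel": the shift along the world's x, y, z in mm, a list of three; "spin": the turn about the world's z in degrees. A call has 1 to 20 rows; each row shifts and turns the commanded pose from where the row before left it; what a row does not reach is not made up. A row lasts 1/8 s, in which the tool goes at most 62.5 mm and 10.7 degrees, less where a joint would pass 70% of its speed; a pose out of reach is approached as far as the arm can. A call with a gripper value outside its range is refused whole. The fingers move at their own pace and stop on an object; the grip force is fixed at half the most. Time passes only in rows, so rows that do not move let the fingers close. It gives the time, the measured TCP pose, the force and the opening at its end, in the units of the state.
- manip.read_state(): the state, without advancing time (a new reading comes with each control period).
- manip.grab_frame(name): name is "scene" or "top" or "wrist"; returns the picture (480x640x3 uint8, blue, green, red); there is no depth.
- manip.get_calibration(name): a dict with "vfov" (degrees; the focal length in pixels is half the picture's height over the tangent of half this angle, whatever the lens; pixels are square), "cx", "cy" (the principal point, pixels), "R" (3x3) and "t" (3): a world point X has camera coordinates R X + t. Camera axes: x right, y down, z forward; pixel columns grow to the right and rows downward; lengths in m; the calibration is good to about 2 mm. A picture is of the moment at which its call begins: read the wrist's pose just before it. get_calibration takes no time and is no camera call; for the wrist camera it gives the pose at the moment of the call.
- manip.sign_off(): hands the job in, once; it reports no verdict.
Trained networks look in the newest picture that a camera, given by its name, has taken for a name from the list of things; names that differ only in an ending like _2 or _b are one class to them, and where a whole thing is asked for, a point or a joint stands for the part that bears it (a point fixed in the world has none). Each returns a list of dicts, best first, with "score" (0 to 1); they miss things now and then, are a little off and sometimes report something else, mostly with a low value. They report only what shows in the picture. A call takes as long as a camera call. They do not tell look-alikes from the thing itself.
- manip.search_frame(target, camera): "centre" ([column, row] as shares, 0 to 1, of the picture: columns of its width, rows of its height, amid what is visible of it).
The state is a dict: "clock": time; "joints": joint angles; "qvel": joint speeds; "tau": joint torques, N m; "eef_pos": TCP position; "eef_rot": TCP orientation; "force": force on the tool from outside, world axes, zero at the start; "torque": the same for the moment, N m; "grip_width": finger opening in m.
Only numpy, scipy, OpenCV 4.12 (cv2) and the standard library are available. Lean on these libraries where they do the work, as an engineer would, in place of code of your own. Each camera call takes 0.05 s, during which the arm holds its last target.

### The job

Pick up the green label holder, set it down on the narrow steel ledge of the little ring shelf with its tongue pointing at the slot under the shelf lip but not yet in it, then push it straight in by feel, without ramming it, until its shoulder meets the lip. A spring plate inside pushes it back out, so finish while still holding it pressed fully home with the fingers, level and square to the shelf. Leave the other things alone.

Things in the scene. Friction and masses are not known exactly. Their poses are not given: they have to be found in the camera images.
- holder_center (a point): Loose green plastic label holder, about 0.08 kg, upright on its flat underside. This is the centre of its grip block, 17 mm above the underside. Axes: x forward to the tongue, z up. Block: x -14 to +16 mm, 50 mm wide in y, 34 mm high; grip it across y by its ribbed sides. The face at x = +16 is the shoulder. A sloped window with a blank label and blue stripe reaches back to x = -27.
- tongue_tip (a point): Front end of the holder's tongue, middle, half-way through its thickness (44 mm ahead of holder_center, 3 mm above the underside). The flat tongue is 6 mm thick, runs along the underside from the shoulder 28 mm forward, 40 mm wide, the last 6 mm 34 mm wide.
- slot_mouth (a point): Middle of the slot under the lip of the white ring shelf, in the plane of the lip's front face, at the ledge's top, 60 mm above the desk. Axes: x straight into the shelf (pushing direction), y along the lip, z up. The slot is 47 mm wide, 9.5 mm high. Fully home the holder's shoulder touches the lip: holder_center is at x = -16 mm, y within 3.5 mm of 0, z = +17 mm from here.
- ledge_front (a point): Middle of the front edge of the steel ledge, on its top, 72 mm in front of slot_mouth. The ledge is level, 44 mm wide in y, 6 mm thick (a thin web below) and runs on into the slot as its floor. The shelf is fixed to the desk, in a new place and yaw each time: 164 mm wide, 100 mm deep behind the lip, deck 84 mm, lip 88 mm, rear edge 94 mm above the desk.
- spring_plate (a joint): Travel of the red sprung plate inside the slot (m). At 0 its face is 20 mm beyond slot_mouth; it grows as the tongue pushes it in and is about 0.008 with the holder fully home. Needs about 4 N to start, 10 N at 0.008 (700 N/m); the shoulder then stops hard on the lip. Let go, it throws the holder back.
- setting_ring_center (a point): Bystander: knurled steel setting ring, 54 mm across, 18 mm high, standing on the shelf deck. Its centre.
- gold_ring_center (a point): Bystander: gold-coloured cage ring, 31 mm across, 9 mm high, lying on the desk. Its centre.
- red_driver_center (a point): Bystander: small red-handled screwdriver, 143 mm long along its y, 11 mm thick, lying on the desk. Its centre.
Not all that is in view belongs to the job. Of the things that look like the part that bears holder_center, take the one that is nearest to the robot's base at the start.

How it is judged:
By the outcome, as a careful person would: the job done as asked, in the order asked, and still so for the second after the job is handed in, while the arm keeps its last pose, push and grip.
It also fails if it takes over 43 s, if anything falls off the work surface, if the arm or the gripper's body presses on something with over 40 N, if the wrist force passes 120 N, or if a joint passes its speed limit or range.

## Working session

There is one attempt and no reset: what is moved stays moved. The work goes in short steps, Python scripts to look and compute and a tool call to move; the robot and the scene stay as the last step left them, time stands still between calls to the robot, and variables do not carry over. Pictures are saved under pics/ and viewed, and the job is handed in when it is done.

Besides the shell and the picture viewer there is one more tool, called after "Emit:" by a JSON object that holds its "method" and its "body", one argument or row to a line. drive_tool: Moves the arm, as the interface text tells. Its arguments: {"type":"object","properties":{"moves":{"type":"array","items":{"type":"object","properties":{"jaw":{"type":"number"},"travel":{"type":"array","items":{"type":"number"}},"spin":{"type":"number"}}}}},"required":["moves"]}

```bash
mkdir -p pics
cat > h.py <<'E'
import numpy as np, cv2
from rig import manip
def cal(n):
    c=manip.get_calibration(n); R=np.array(c['R']);t=np.array(c['t']);f=240/np.tan(np.radians(c['vfov']/2))
    return R,t,f,c['cx'],c['cy']
def px2w(C,u,v,z):
    R,t,f,cx,cy=C; d=R.T@np.array([(u-cx)/f,(v-cy)/f,1]); o=-R.T@t
    return o+d*(z-o[2])/d[2]
def w2px(C,X):
    R,t,f,cx,cy=C; p=R@np.array(X)+t
    return np.array([cx+f*p[0]/p[2],cy+f*p[1]/p[2]])
E
python3 - <<'E'
from h import *
s=manip.read_state();print(s)
for n in ['scene','top','wrist']:
    C=manip.get_calibration(n);print(n,C)
    cv2.imwrite(f'pics/{n}0.png',manip.grab_frame(n))
E
```

```text
{'clock': 0.0, 'joints': array([-8.58181975e+01,  1.48585493e+01,  8.80121964e+01,  1.97823809e-03,
        7.72355500e+01, -1.16211483e+01]), 'qvel': array([-0.0857717 ,  0.06432407,  0.01119044,  0.02553313,  0.0354645 ,
       -0.01672008]), 'tau': array([-1.37094376e-03, -4.46036303e+01, -2.90573215e+01, -4.80879880e-04,
        1.18815905e-02, -7.29630926e-06]), 'eef_pos': array([ 0.14976074, -0.52865095,  0.22707355]), 'eef_rot': array([-1.79976699e+02,  1.03728304e-01, -7.41974670e+01]), 'force': array([ 0.03617092, -0.33740368,  0.00115055]), 'torque': array([0.00787367, 0.01692452, 0.01239963]), 'grip_width': 0.08515827716509661}
scene {'vfov': 49.267570455965725, 'cx': 322.1026255431896, 'cy': 243.06848414148467, 'R': array([[-0.45231803, -0.89157782, -0.02230217],
       [-0.45935058,  0.25432797, -0.85106658],
       [ 0.76446415, -0.37470825, -0.52458392]]), 't': array([0.2569835 , 0.32439939, 0.82608611])}
top {'vfov': 48.041161643333645, 'cx': 319.9170644876078, 'cy': 246.32898532860114, 'R': array([[-0.05243027, -0.99860689, -0.00594555],
       [-0.97748878,  0.05253811, -0.20434144],
       [ 0.20436914, -0.00490197, -0.97888162]]), 't': array([0.02434101, 0.54346621, 0.99270388])}
wrist {'vfov': 58.53464659536934, 'cx': 317.0240711702036, 'cy': 240.64030388188584, 'R': array([[ 0.27100365, -0.9625767 , -0.00176403],
       [-0.91093961, -0.25705706,  0.32266189],
       [-0.31104027, -0.08583562, -0.94651265]]), 't': array([-0.54862639, -0.04125732,  0.38022787])}
```

View pics/scene0.png

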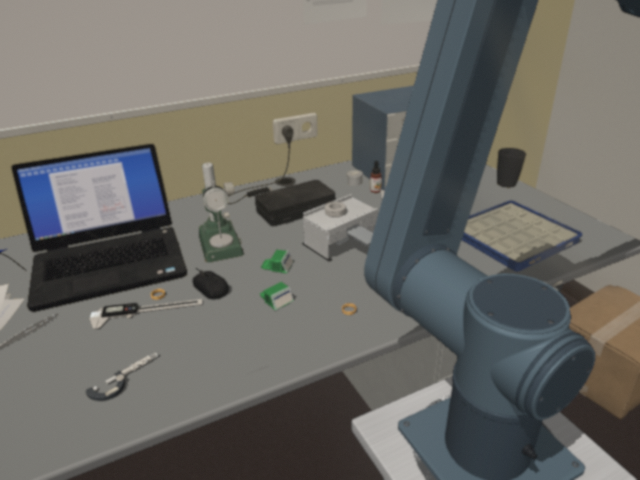

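View pics/top0.png

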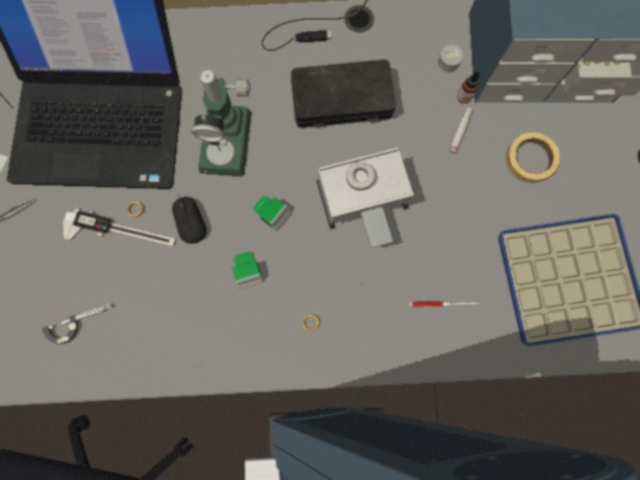

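View pics/wrist0.png

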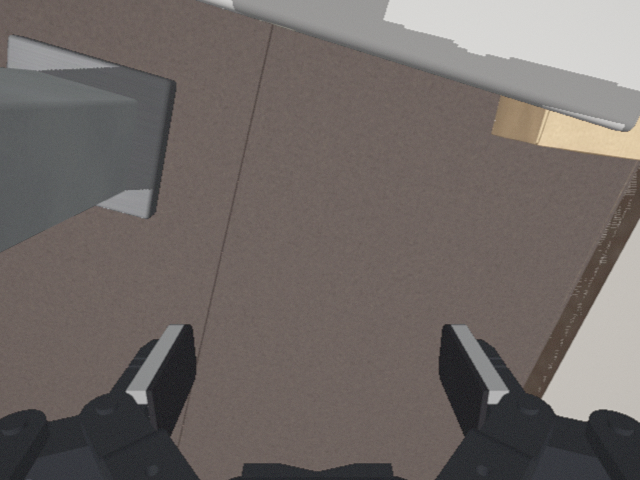

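Run:
```python
from h import *
C=cal('top')
print('cam',-C[0].T@C[1])
for u,v in [(270,210),(246,268)]:
    p=px2w(C,u,v,0.02);print(p,np.hypot(*p[:2]))
print(manip.search_frame('holder_center','top')[:4])
im=cv2.imread('pics/top0.png')
a=cv2.resize(im[180:300,215:315],None,fx=6,fy=5.99,interpolation=cv2.INTER_CUBIC)
cv2.imwrite('pics/c1.png',im[185:295,220:300].repeat(1,0) if 0 else cv2.resize(im[185:295,215:315],None,fx=5,fy=5,interpolation=cv2.INTER_CUBIC))
cv2.imwrite('pics/c2.png',cv2.resize(im[140:260,305:425],None,fx=5,fy=5,interpolation=cv2.INTER_CUBIC))
```

```text
cam [3.29630296e-01 6.20615655e-04 1.08293698e+00]
[0.63286999 0.09331749 0.02      ] 0.6397128831838479
[0.51524529 0.14533453 0.02      ] 0.5353501953571107
[{'centre': [0.4286, 0.4394], 'score': 0.8}, {'centre': [0.3784, 0.5642], 'score': 0.62}]
```

View pics/c1.png

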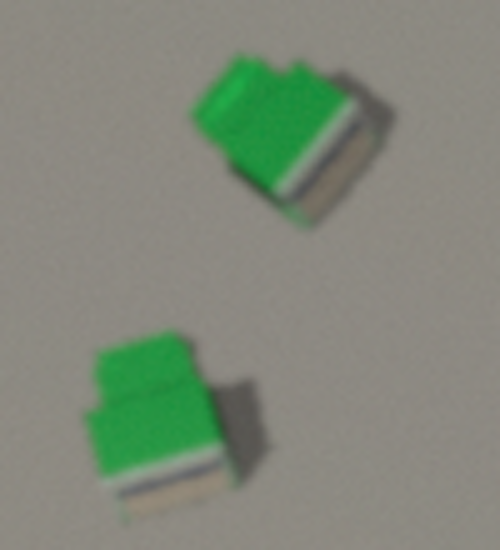

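View pics/c2.png

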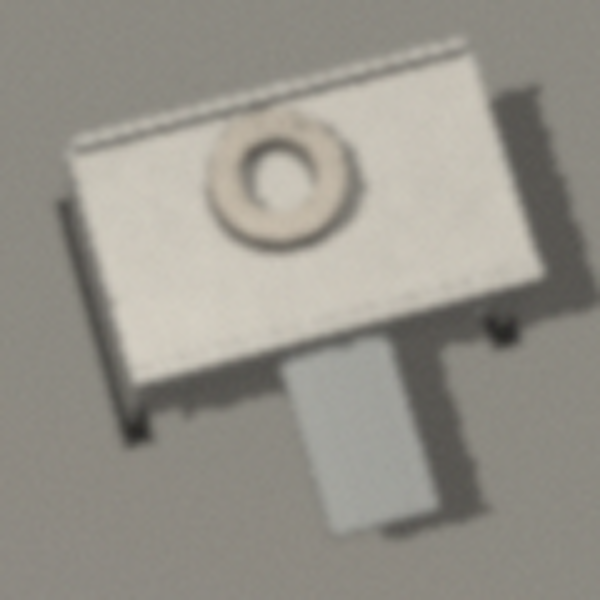

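```bash
cat > fit.py <<'E'
from h import *
from scipy.optimize import least_squares
def fit(C,pts,x0,z0=0):
    # pts: list (local xyz, px)
    L=np.array([p[0] for p in pts])/1000.;P=np.array([p[1] for p in pts],float)
    def W(q):
        c,s=np.cos(q[2]),np.sin(q[2])
        return np.c_[q[0]+c*L[:,0]-s*L[:,1],q[1]+s*L[:,0]+c*L[:,1],L[:,2]+z0]
    def r(q): return np.concatenate([w2px(C,w)-p for w,p in zip(W(q),P)])
    o=least_squares(r,x0,loss='soft_l1',f_scale=1.)
    print('xy',o.x[:2].round(4),'yaw',np.degrees(o.x[2]).round(2));print(r(o.x).reshape(-1,2).round(1).tolist())
    return o.x
E
python3 - <<'E'
from fit import *
C=cal('top')
def c1(x,y): return (215+(x-2)/5,185+(y-2)/5)
def c2(x,y): return (305+(x-2)/5,140+(y-2)/5)
# holder local relative holder_center xy, z from underside
q=fit(C,[((44,17,6),c1(97,350)),((44,-17,6),c1(175,333)),((16,25,34),c1(88,412)),((16,-25,34),c1(207,385)),((-14,25,34),c1(104,480)),((-14,-25,34),c1(222,450))],[.515,.145,.1])
# shelf local rel slot mouth; z abs
s=fit(C,[((-72,22,60),c2(335,533)),((-72,-22,60),c2(438,507)),((0,82,88),c2(137,384)),((0,-82,88),c2(543,272)),((100,82,94),c2(72,140)),((100,-82,94),c2(465,40))],[.65,-.1,.1])
E
```

```text
xy [0.5062 0.1446] yaw 12.27
[[0.2, 0.5], [0.8, -0.4], [-0.9, -0.1], [-0.1, -1.3], [-0.6, 0.8], [0.5, 0.2]]
xy [ 0.612  -0.1096] yaw 12.52
[[-0.4, 0.6], [0.7, -0.2], [-0.5, 0.1], [0.4, 0.3], [-1.5, -0.0], [1.0, -1.6]]
```

Two look-alike green holders appear in the top view: (270,210), which is 0.64 m from the base, and (246,268), which is 0.535 m. The crop confirms both have the same shape. The lower one at (246,268) is nearer the base, so it is the target. Its fit is xy (0.506, 0.145), yaw 12.3°. The slot mouth is about (0.612, -0.110), yaw 12.5°. I'll move above the holder to check with the wrist camera.

Emit:
{"method": "drive_tool", "body": {
  "moves": [
    {"travel": [27,52,0],"spin": -0.3,"jaw": 0},
    {"travel": [27,52,0],"spin": -0.3,"jaw": 0},
    {"travel": [27,52,0],"spin": -0.3,"jaw": 0},
    {"travel": [27,52,0],"spin": -0.3,"jaw": 0},
    {"travel": [27,52,0],"spin": -0.3,"jaw": 0},
    {"travel": [27,52,0],"spin": -0.3,"jaw": 0},
    {"travel": [27,52,0],"spin": -0.3,"jaw": 0},
    {"travel": [27,52,0],"spin": -0.3,"jaw": 0},
    {"travel": [27,52,0],"spin": -0.3,"jaw": 0},
    {"travel": [27,52,0],"spin": -0.3,"jaw": 0},
    {"travel": [27,52,0],"spin": -0.3,"jaw": 0},
    {"travel": [27,52,0],"spin": -0.2,"jaw": 0},
    {"travel": [27,52,0],"jaw": 0},
    {"travel": [0,0,-20],"jaw": 0},
    {"travel": [0,0,0],"jaw": 0},
    {"travel": [0,0,0],"jaw": 0}
  ]
}}

```text
schema error: expected keys jaw, travel, spin
```

Run:
```python
from h import *
import pickle
s=manip.read_state();print(s['eef_pos'],s['eef_rot'],s['clock'],s['force'])
C=cal('wrist');pickle.dump(C,open('w1.pkl','wb'))
cv2.imwrite('pics/w1.png',manip.grab_frame('wrist'))
```

```text
[ 0.14977374 -0.52888171  0.22737022] [-1.79985688e+02  6.60997290e-02 -7.41973278e+01] 0.2 [ 0.20045583  1.09929197 -0.60612648]
```

View pics/w1.png

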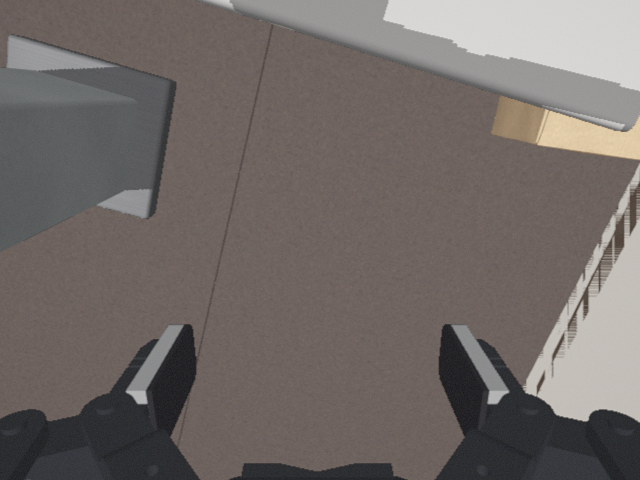

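The call was refused because every row needs all three keys, and the view is unchanged. I'll send it again.

Emit:
{"method": "drive_tool", "body": {
  "moves": [
    {"travel": [27,52,0],"spin": -0.3,"jaw": 0},
    {"travel": [27,52,0],"spin": -0.3,"jaw": 0},
    {"travel": [27,52,0],"spin": -0.3,"jaw": 0},
    {"travel": [27,52,0],"spin": -0.3,"jaw": 0},
    {"travel": [27,52,0],"spin": -0.3,"jaw": 0},
    {"travel": [27,52,0],"spin": -0.3,"jaw": 0},
    {"travel": [27,52,0],"spin": -0.3,"jaw": 0},
    {"travel": [27,52,0],"spin": -0.3,"jaw": 0},
    {"travel": [27,52,0],"spin": -0.3,"jaw": 0},
    {"travel": [27,52,0],"spin": -0.3,"jaw": 0},
    {"travel": [27,52,0],"spin": -0.3,"jaw": 0},
    {"travel": [27,52,0],"spin": -0.2,"jaw": 0},
    {"travel": [27,52,0],"spin": 0,"jaw": 0},
    {"travel": [0,0,-20],"spin": 0,"jaw": 0},
    {"travel": [0,0,0],"spin": 0,"jaw": 0},
    {"travel": [0,0,0],"spin": 0,"jaw": 0}
  ]
}}

```text
clock: 2.25
eef_pos: [0.5007, 0.1463, 0.2083]
eef_rot: [-180.0, -0.0, -77.7]
force: [-0.4, -0.5, -0.3]
grip_width: 0.0855
```

Run:
```python
from h import *
import pickle
s=manip.read_state();print(s['eef_pos'],s['eef_rot'],s['clock'],s['force'])
C=cal('wrist');pickle.dump(C,open('w1.pkl','wb'))
cv2.imwrite('pics/w1b.png',manip.grab_frame('wrist'))
```

```text
[0.50074868 0.14632616 0.20830474] [-1.79999922e+02 -6.85461718e-03 -7.77364584e+01] 2.25 [-0.43149032 -0.47878298 -0.28055319]
```

View pics/w1b.png

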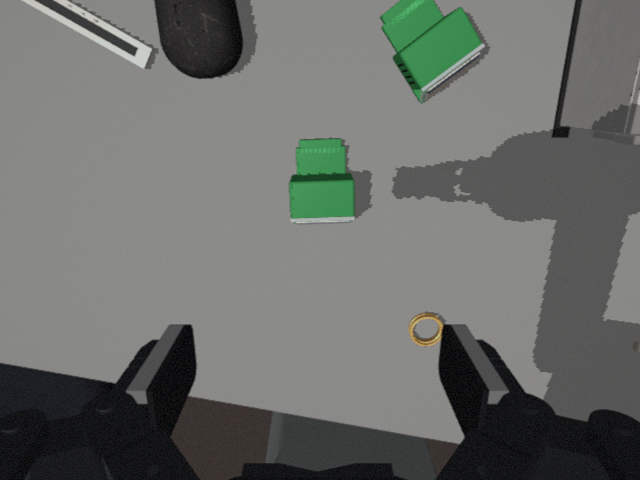

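Run:
```python
from h import *
im=cv2.imread('pics/w1b.png')
cv2.imwrite('pics/w1c.png',cv2.resize(im[130:235,275:370],None,fx=6,fy=6,interpolation=cv2.INTER_NEAREST)[:600])
```

```text
(no output)
```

View pics/w1c.png

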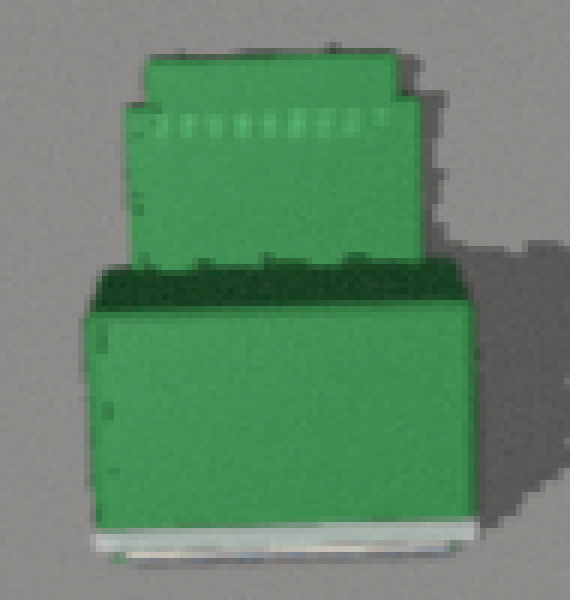

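Run:
```python
from fit import *
import pickle
C=pickle.load(open('w1.pkl','rb'))
c=lambda x,y:(275+x/6-.5,130+y/6-.5)
P=[((44,17,6),c(146,57)),((44,-17,6),c(397,51)),((38,20,6),c(126,105)),((38,-20,6),c(420,98)),((16,25,34),c(87,314)),((16,-25,34),c(474,301)),((-14,25,34),c(96,530)),((-14,-25,34),c(476,518))]
q=fit(C,P,[.5,.145,.2]); q=fit(C,P[:6],[.5,.145,.2])
s=manip.read_state();print(s['eef_pos'][:2]*1e3)
```

```text
xy [0.5071 0.1446] yaw 13.91
[[-0.5, 0.1], [0.6, -0.2], [-0.6, -0.1], [0.6, -0.4], [-1.1, -0.7], [0.8, -0.5], [-0.6, 1.7], [0.6, 1.8]]
xy [0.5069 0.1446] yaw 13.86
[[-0.5, 0.4], [0.6, 0.1], [-0.5, 0.2], [0.6, -0.1], [-1.2, -0.4], [0.8, -0.1]]
[501.01933468 146.19602178]
```

Emit:
{"method": "drive_tool", "body": {
  "moves": [
    {"travel": [4,-2,-40],"spin": 1.6,"jaw": 0},
    {"travel": [0,0,-50],"spin": 0,"jaw": 0},
    {"travel": [0,0,-50],"spin": 0,"jaw": 0},
    {"travel": [0,0,-30],"spin": 0,"jaw": 0},
    {"travel": [0,0,-14],"spin": 0,"jaw": 0},
    {"travel": [0,0,0],"spin": 0,"jaw": 0}
  ]
}}

```text
clock: 3.05
eef_pos: [0.505, 0.1443, 0.0241]
eef_rot: [180.0, 0.0, -76.1]
force: [-0.5, 0.3, -0.0]
grip_width: 0.0857
```

Emit:
{"method": "drive_tool", "body": {
  "moves": [
    {"travel": [0,0,0],"spin": 0,"jaw": 0.35},
    {"travel": [0,0,0],"spin": 0,"jaw": 0.5},
    {"travel": [0,0,0],"spin": 0,"jaw": 0.7},
    {"travel": [0,0,0],"spin": 0,"jaw": 1},
    {"travel": [0,0,0],"spin": 0,"jaw": 1},
    {"travel": [0,0,0],"spin": 0,"jaw": 1}
  ]
}}

```text
clock: 3.8
eef_pos: [0.5059, 0.1449, 0.026]
eef_rot: [-179.8, -0.0, -76.1]
force: [-3.1, 0.1, 9.4]
grip_width: 0.0465
```

Emit:
{"method": "drive_tool", "body": {
  "moves": [
    {"travel": [0,0,10],"spin": 0,"jaw": 1},
    {"travel": [0,0,30],"spin": 0,"jaw": 1},
    {"travel": [0,0,50],"spin": 0,"jaw": 1},
    {"travel": [0,0,40],"spin": 0,"jaw": 1},
    {"travel": [0,0,0],"spin": 0,"jaw": 1}
  ]
}}

```text
clock: 4.42
eef_pos: [0.5073, 0.1451, 0.1582]
eef_rot: [-179.5, -0.1, -76.1]
force: [-0.4, 1.5, -0.0]
grip_width: 0.0463
```

Run:
```python
from h import *
import pickle
s=manip.read_state();print(s['eef_pos'],s['eef_rot'],s['clock'],s['force'],s['grip_width'])
C=cal('wrist');pickle.dump((C,s),open('w2.pkl','wb'))
im=manip.grab_frame('wrist');cv2.imwrite('pics/w2.png',im)
S=cal('scene');im=manip.grab_frame('scene')
u,v=w2px(S,s['eef_pos']).astype(int);print(u,v)
cv2.imwrite('pics/s2.png',cv2.resize(im[v-60:v+60,u-80:u+80],None,fx=5,fy=5,interpolation=cv2.INTER_CUBIC))
```

```text
[0.5073106  0.14512698 0.15821817] [-1.79523228e+02 -8.07924296e-02 -7.60846644e+01] 4.425 [-0.37698166  1.50365981 -0.0456478 ] 0.046327864185181235
270 239
```

View pics/w2.png

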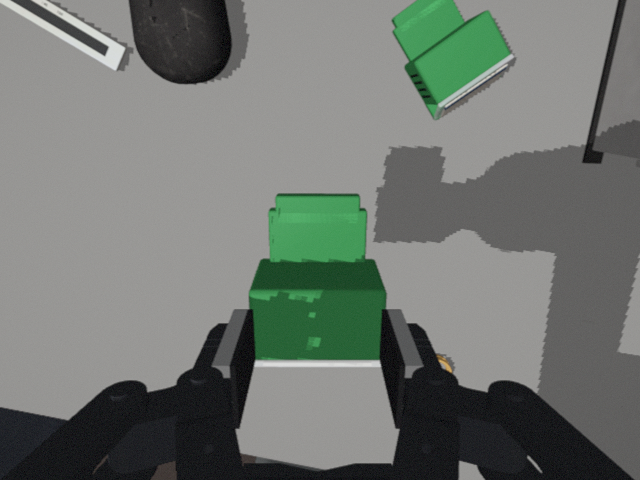

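View pics/s2.png

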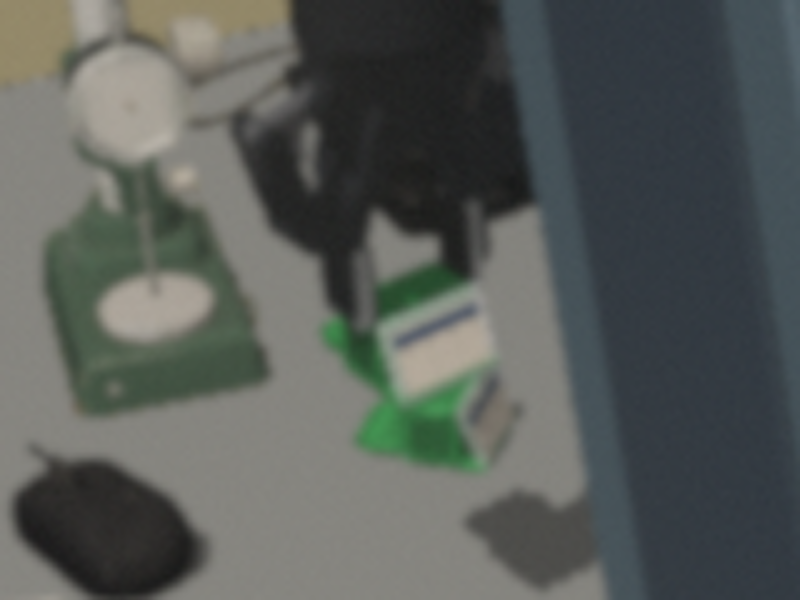

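Run:
```python
from h import *
im=cv2.imread('pics/w2.png')
cv2.imwrite('pics/w2c.png',cv2.resize(im[185:375,235:395],None,fx=4,fy=3.1579,interpolation=cv2.INTER_NEAREST) if 0 else cv2.resize(im[185:305,240:395],None,fx=5,fy=5,interpolation=cv2.INTER_NEAREST))
```

```text
(no output)
```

View pics/w2c.png

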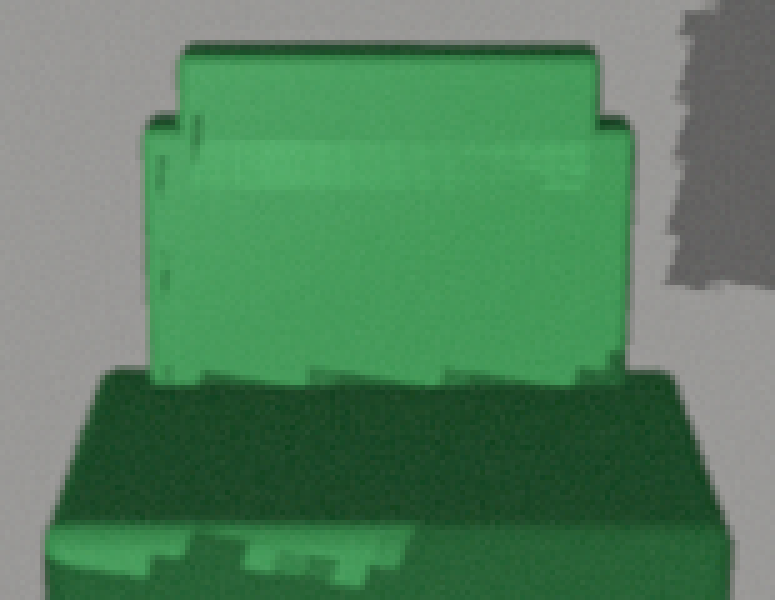

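```bash
cat > fit6.py <<'E'
from h import *
from scipy.optimize import least_squares
from scipy.spatial.transform import Rotation as Ro
def fit6(C,P,x0,fixrp=False):
    L=np.array([p[0] for p in P])/1000.;U=np.array([p[1] for p in P],float)
    def r(q):
        q=np.array(q)
        if fixrp:q=np.r_[q[:4],0,0]
        W=Ro.from_euler('ZYX',q[3:6]).apply(L)+q[:3]
        return np.concatenate([w2px(C,w)-p for w,p in zip(W,U)])
    o=least_squares(r,x0,loss='soft_l1',f_scale=1.,x_scale=[.01,.01,.01,.1,.1,.1])
    print('xyz(underside below center)',(o.x[:3]*1e3).round(1),'yaw pitch roll',np.degrees(o.x[3:]).round(2));print(r(o.x).reshape(-1,2).round(1).tolist())
    return o.x
E
python3 - <<'E'
from fit6 import *
import pickle
C,s=pickle.load(open('w2.pkl','rb'))
c=lambda x,y:(240+x/5-.5,185+y/5-.5)
P=[((44,17,6),c(180,58)),((44,-17,6),c(600,58)),((44,17,0),c(183,44)),((44,-17,0),c(597,44)),((38,20,6),c(145,130)),((38,-20,6),c(634,130)),((16,20,6),c(150,383)),((16,-20,6),c(627,383)),((16,25,0),c(102,372)),((16,-25,0),c(675,372)),((16,25,34),c(46,525)),((16,-25,34),c(731,525))]
q=fit6(C,P,[.507,.145,.13,.24,0,0])
q=fit6(C,P,[.507,.145,.13,.24,0,0],True)
p=s['eef_pos'];y=np.radians(s['eef_rot'][2]+90)
d=q[:3]-p;print('tcp->holder local',np.cos(y)*d[0]+np.sin(y)*d[1],-np.sin(y)*d[0]+np.cos(y)*d[1],d[2])
E
```

```text
xyz(underside below center) [507.4 145.5 129.1] yaw pitch roll [13.75  0.35 -0.05]
[[-0.4, 0.3], [0.2, 0.4], [0.4, 0.0], [-0.6, 0.1], [-0.3, 0.4], [0.3, 0.5], [0.4, 0.4], [-0.3, 0.5], [-0.0, -2.3], [0.1, -2.2], [-0.7, -0.4], [1.0, -0.2]]
xyz(underside below center) [507.4 145.5 128.8] yaw pitch roll [13.74  0.    0.  ]
[[-0.3, 0.3], [0.2, 0.4], [0.4, -0.1], [-0.6, 0.0], [-0.3, 0.3], [0.2, 0.5], [0.5, 0.3], [-0.3, 0.4], [0.0, -2.5], [0.0, -2.4], [-0.6, -0.1], [1.0, -0.0]]
tcp->holder local 0.00017502059161784257 0.00035086627315096796 -0.02939059193685878
```

Emit:
{"method": "drive_tool", "body": {
  "moves": [
    {"travel": [0,0,20],"spin": 0,"jaw": 1},
    {"travel": [8,-54,22],"spin": -0.4,"jaw": 1},
    {"travel": [8,-54,0],"spin": -0.4,"jaw": 1},
    {"travel": [8,-54,0],"spin": -0.4,"jaw": 1},
    {"travel": [8,-54,0],"spin": 0,"jaw": 1},
    {"travel": [8,-54,0],"spin": 0,"jaw": 1},
    {"travel": [0,0,0],"spin": 0,"jaw": 1},
    {"travel": [0,0,0],"spin": 0,"jaw": 1},
    {"travel": [0,0,0],"spin": 0,"jaw": 1}
  ]
}}

```text
clock: 5.65
eef_pos: [0.5442, -0.1237, 0.1952]
eef_rot: [179.9, 0.1, -77.2]
force: [0.2, -0.2, -1.0]
grip_width: 0.0462
```

Run:
```python
from h import *
import pickle
s=manip.read_state();print(s['eef_pos'],s['eef_rot'],s['clock'],s['force'],s['grip_width'])
C=cal('wrist');pickle.dump((C,s),open('w3.pkl','wb'))
im=manip.grab_frame('wrist');cv2.imwrite('pics/w3.png',im)
for n,X in [('ledge',(.5417,-.1252,.06)),('mouth',(.612,-.1096,.06))]: print(n,w2px(C,X))
```

```text
[ 0.54424871 -0.12374868  0.19520287] [ 1.79930245e+02  7.66633964e-02 -7.72182852e+01] 5.65 [ 0.18655962 -0.20850364 -0.98065296] 0.04617901690989406
ledge [319.25003018 226.50296761]
mouth [319.82538861 117.02267182]
```

View pics/w3.png

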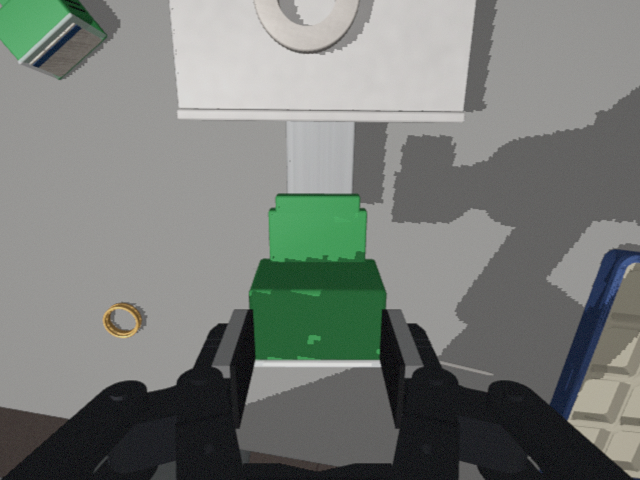

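Run:
```python
from h import *
im=cv2.imread('pics/w3.png')
cv2.imwrite('pics/w3c.png',np.hstack([cv2.resize(im[95:210,x:x+80],None,fx=5,fy=5,interpolation=cv2.INTER_NEAREST) for x in (165,)]+[cv2.resize(im[95:210,400:480],None,fx=5,fy=5,interpolation=cv2.INTER_NEAREST)]))
cv2.imwrite('pics/w3d.png',cv2.resize(im[100:210,265:375],None,fx=5,fy=5,interpolation=cv2.INTER_NEAREST))
```

```text
(no output)
```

View pics/w3c.png

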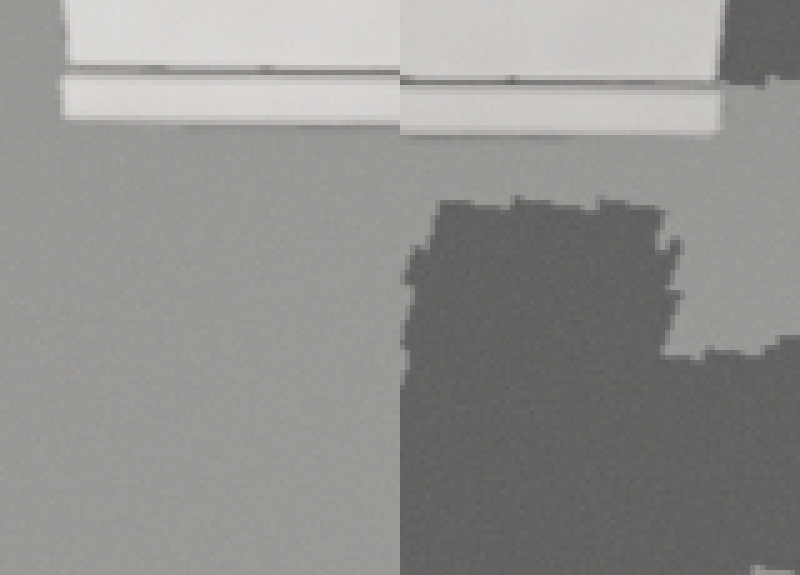

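View pics/w3d.png

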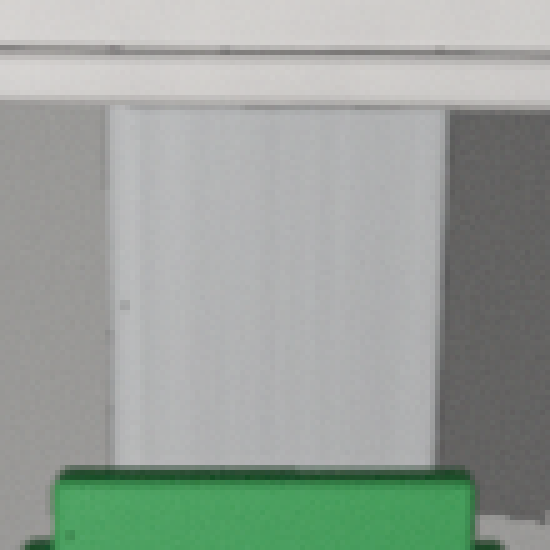

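Run:
```python
from fit6 import *
import pickle
C,s=pickle.load(open('w3.pkl','rb'))
a=px2w(C,177,118.8,.088);b=px2w(C,464,121.8,.088)
yaw=np.arctan2(*(a-b)[[1,0]])-np.pi/2
print('lip',a*1e3,b*1e3,np.linalg.norm(a-b)*1e3,'mid',(a+b)/2*1e3,'yaw',np.degrees(yaw))
l1=px2w(C,286.3,123.5,.06);l2=px2w(C,287.8,192.5,.06);r1=px2w(C,354.2,123.5,.06);r2=px2w(C,352.3,192.5,.06)
for p,q in((l1,l2),(r1,r2)):print(np.degrees(np.arctan2(*(p-q)[[1,0]])))
print('w',np.linalg.norm(l1-r1)*1e3,np.linalg.norm(l2-r2)*1e3,'mids',(l1+r1)/2*1e3,(l2+r2)/2*1e3)
yw=np.radians(12.4);ex=np.array([np.cos(yw),np.sin(yw)]);ey=np.array([-ex[1],ex[0]])
for n,p in (('lipmid',(a+b)/2),('l1',(l1+r1)/2),('l2',(l2+r2)/2)):print(n,'along y',ey@p[:2]*1e3,'x',ex@p[:2]*1e3)
# holder now, from same offsets in image
```

```text
lip [594.5422626  -30.33167955  88.        ] [ 628.78298827 -189.63999767   88.        ] 162.94651735228967 mid [ 611.66262544 -109.98583861   88.        ] yaw 12.130249046740733
12.659272629372563
12.683034085105376
w 42.928755158474544 42.94717782680858 mids [ 608.21745423 -110.73397521   60.        ] [ 564.89451129 -120.47430411   60.        ]
lipmid along y -238.76569357096173 x 573.7760849174766
l1 along y -238.7565778776041 x 570.2506303548237
l2 along y -238.96672077208532 x 525.8467202489663
```

Emit:
{"method": "drive_tool", "body": {
  "moves": [
    {"travel": [16.7,2.2,-20],"spin": -0.2,"jaw": 1},
    {"travel": [0,0,-40],"spin": 0,"jaw": 1},
    {"travel": [0,0,-25],"spin": 0,"jaw": 1},
    {"travel": [0,0,-10],"spin": 0,"jaw": 1},
    {"travel": [0,0,0],"spin": 0,"jaw": 1},
    {"travel": [0,0,0],"spin": 0,"jaw": 1}
  ]
}}

```text
clock: 6.45
eef_pos: [0.5624, -0.1231, 0.1023]
eef_rot: [-179.9, -0.1, -77.5]
force: [-0.9, 0.4, -0.9]
grip_width: 0.046
```

Run:
```python
from h import *
import pickle
s=manip.read_state();print(s['eef_pos'],s['eef_rot'],s['clock'],s['force'],s['grip_width'])
C=cal('wrist');pickle.dump((C,s),open('w4.pkl','wb'))
im=manip.grab_frame('wrist');cv2.imwrite('pics/w4.png',im)
S=cal('scene');im=manip.grab_frame('scene')
u,v=w2px(S,s['eef_pos']).astype(int);print(u,v)
cv2.imwrite('pics/s4.png',cv2.resize(im[v-60:v+60,u-80:u+80],None,fx=5,fy=5,interpolation=cv2.INTER_CUBIC))
```

```text
[ 0.56241813 -0.12312266  0.10226366] [-1.79887470e+02 -8.25300206e-02 -7.74734025e+01] 6.45 [-0.93313832  0.42549265 -0.85013175] 0.04600270750463432
368 221
```

View pics/w4.png

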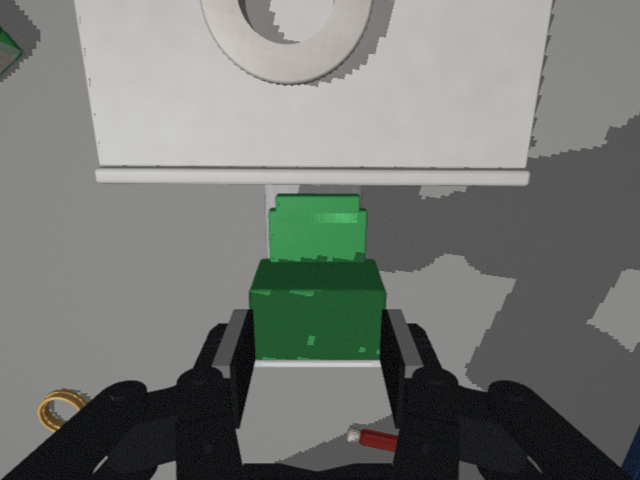

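View pics/s4.png

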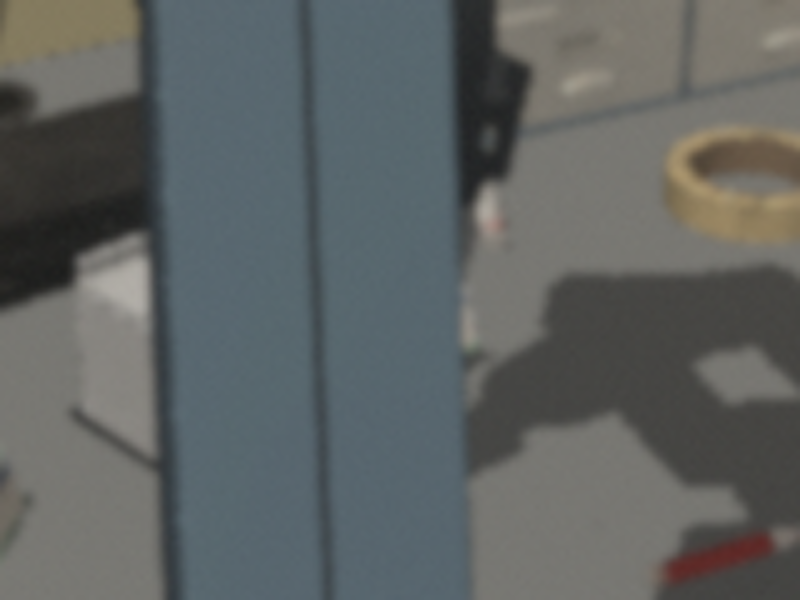

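Run:
```python
from h import *
im=cv2.imread('pics/w4.png')
cv2.imwrite('pics/w4c.png',cv2.resize(im[160:280,240:395],None,fx=5,fy=5,interpolation=cv2.INTER_NEAREST))
cv2.imwrite('pics/w4d.png',np.hstack([cv2.resize(im[150:210,x:x+70],None,fx=5,fy=5,interpolation=cv2.INTER_NEAREST) for x in (80,480)]))
```

```text
(no output)
```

View pics/w4c.png

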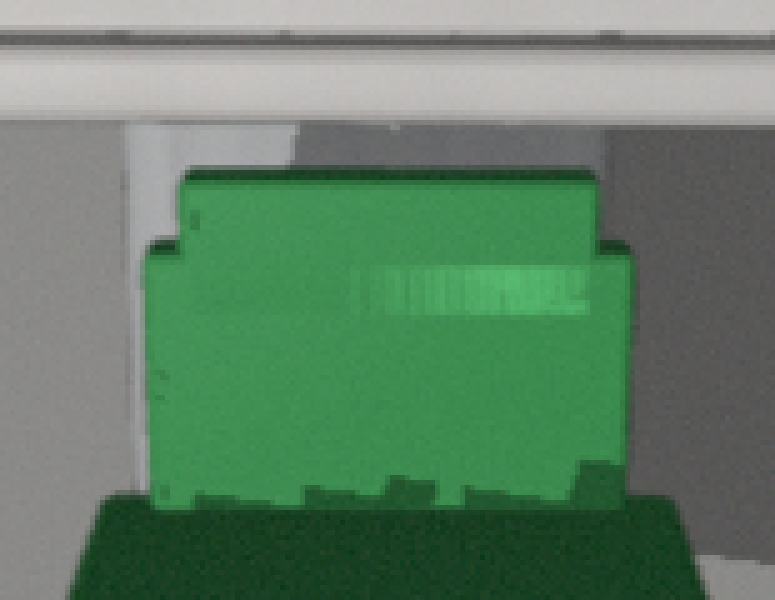

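View pics/w4d.png

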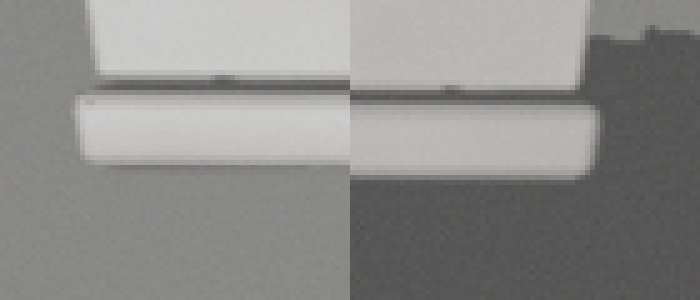

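Run:
```python
from fit6 import *
import pickle
C,s=pickle.load(open('w4.pkl','rb'))
yw=np.radians(12.4);ex=np.array([np.cos(yw),np.sin(yw)]);ey=np.array([-ex[1],ex[0]])
f=lambda u,v,z:(lambda p:np.array([ex@p[:2],ey@p[:2]])*1e3)(px2w(C,u,v,z))
a,b=f(96,182.5,.088),f(529.3,185.8,.088);print('lip',a,b,'w',a[1]-b[1],'mid',(a+b)/2,'yaw',12.4+np.degrees(np.arctan2(-(a-b)[0],(a-b)[1])))
a,b=f(265,185.5,.06),f(360.5,185.5,.06);print('ledge',a,b,a[1]-b[1],(a+b)/2)
h=s['eef_pos'][2]-.0295
c=lambda x,y:(240+x/5-.5,160+y/5-.5)
P=[((44,17,6),c(180,182)),((44,-17,6),c(599,182)),((44,17,0),c(184,170)),((44,-17,0),c(597,170)),((38,20,6),c(145,256)),((38,-20,6),c(633,255)),((16,20,6),c(150,508)),((16,-20,6),c(627,508))]
q=fit6(C,P,[.562,-.123,h,.216,0,0])
q=fit6(C,P,[.562,-.123,h,.216,0,0],True)
print('holder',ex@q[:2]*1e3,ey@q[:2]*1e3,'tcp',ex@s['eef_pos'][:2]*1e3,ey@s['eef_pos'][:2]*1e3, s['eef_rot'][2]+90)
```

```text
lip [ 574.30364418 -157.46883967] [ 573.14844149 -320.5388648 ] w 163.0700251358208 mid [ 573.72604284 -239.00385224] yaw 11.994118345394648
ledge [ 567.55639503 -217.49805411] [ 567.58217902 -259.79364135] 42.295587242755886 [ 567.56928702 -238.64584773]
xyz(underside below center) [ 562.2 -122.8   73.3] yaw pitch roll [12.42  1.88 -0.1 ]
[[-0.2, 0.1], [0.2, 0.1], [0.3, -0.3], [-0.8, -0.2], [-0.2, -0.2], [0.3, 0.0], [0.5, 0.2], [-0.3, 0.3]]
xyz(underside below center) [ 562.4 -122.8   72.6] yaw pitch roll [12.4  0.   0. ]
[[-0.3, 0.3], [0.4, 0.4], [0.2, -0.5], [-0.6, -0.5], [-0.3, -0.0], [0.4, 0.2], [0.6, -0.0], [-0.3, -0.0]]
holder 522.9353321489417 -240.67097089336926 tcp 522.859413377961 -241.02152632194714 12.52659751327127
```

Emit:
{"method": "drive_tool", "body": {
  "moves": [
    {"travel": [-1.4,1.5,-4],"spin": 0,"jaw": 1},
    {"travel": [0,0,-3],"spin": 0,"jaw": 1},
    {"travel": [0,0,0],"spin": 0,"jaw": 1},
    {"travel": [0,0,0],"spin": 0,"jaw": 1}
  ]
}}

```text
clock: 7.05
eef_pos: [0.5601, -0.1215, 0.0939]
eef_rot: [180.0, 0.0, -77.5]
force: [-0.2, 0.1, -0.6]
grip_width: 0.0467
```

Emit:
{"method": "drive_tool", "body": {
  "moves": [
    {"travel": [0,0,-2],"spin": 0,"jaw": 1},
    {"travel": [0,0,0],"spin": 0,"jaw": 1},
    {"travel": [0,0,0],"spin": 0,"jaw": 1}
  ]
}}

```text
clock: 7.42
eef_pos: [0.5601, -0.1215, 0.0919]
eef_rot: [180.0, 0.0, -77.5]
force: [0.3, 0.1, -0.5]
grip_width: 0.0461
```

Emit:
{"method": "drive_tool", "body": {
  "moves": [
    {"travel": [0,0,-1.5],"spin": 0,"jaw": 1},
    {"travel": [0,0,0],"spin": 0,"jaw": 1},
    {"travel": [0,0,0],"spin": 0,"jaw": 1}
  ]
}}

```text
clock: 7.8
eef_pos: [0.5601, -0.1215, 0.0904]
eef_rot: [180.0, 0.0, -77.5]
force: [-0.3, 0.0, -0.6]
grip_width: 0.0463
```

Emit:
{"method": "drive_tool", "body": {
  "moves": [
    {"travel": [0,0,-1],"spin": 0,"jaw": 1},
    {"travel": [0,0,0],"spin": 0,"jaw": 1},
    {"travel": [0,0,0],"spin": 0,"jaw": 1}
  ]
}}

```text
clock: 8.18
eef_pos: [0.5601, -0.1215, 0.0894]
eef_rot: [-180.0, 0.0, -77.5]
force: [0.0, -0.7, 0.6]
grip_width: 0.0463
```

Emit:
{"method": "drive_tool", "body": {
  "moves": [
    {"travel": [0,0,-1],"spin": 0,"jaw": 1},
    {"travel": [0,0,0],"spin": 0,"jaw": 1},
    {"travel": [0,0,0],"spin": 0,"jaw": 1}
  ]
}}

```text
clock: 8.55
eef_pos: [0.5601, -0.1215, 0.0884]
eef_rot: [180.0, 0.0, -77.5]
force: [-0.1, -0.3, 0.1]
grip_width: 0.0466
```

Emit:
{"method": "drive_tool", "body": {
  "moves": [
    {"travel": [0,0,-1],"spin": 0,"jaw": 1},
    {"travel": [0,0,0],"spin": 0,"jaw": 1},
    {"travel": [0,0,0],"spin": 0,"jaw": 1}
  ]
}}

```text
clock: 8.93
eef_pos: [0.5601, -0.1215, 0.0874]
eef_rot: [-180.0, -0.0, -77.5]
force: [0.3, -0.4, -0.7]
grip_width: 0.0462
```

Emit:
{"method": "drive_tool", "body": {
  "moves": [
    {"travel": [0,0,-1],"spin": 0,"jaw": 1},
    {"travel": [0,0,0],"spin": 0,"jaw": 1},
    {"travel": [0,0,0],"spin": 0,"jaw": 1}
  ]
}}

```text
clock: 9.3
eef_pos: [0.5601, -0.1215, 0.0864]
eef_rot: [180.0, 0.0, -77.5]
force: [-0.4, 0.8, -1.1]
grip_width: 0.0463
```

Emit:
{"method": "drive_tool", "body": {
  "moves": [
    {"travel": [0,0,-0.8],"spin": 0,"jaw": 1},
    {"travel": [0,0,0],"spin": 0,"jaw": 1},
    {"travel": [0,0,0],"spin": 0,"jaw": 1}
  ]
}}

```text
clock: 9.68
eef_pos: [0.5602, -0.1215, 0.0861]
eef_rot: [-180.0, -0.0, -77.5]
force: [-2.5, 0.5, 4.9]
grip_width: 0.046
```

Run:
```python
from h import *
import pickle
s=manip.read_state();print(s['eef_pos'],s['eef_rot'],s['clock'],s['force'],s['grip_width'])
C=cal('wrist');pickle.dump((C,s),open('w5.pkl','wb'))
im=manip.grab_frame('wrist');cv2.imwrite('pics/w5.png',im)
cv2.imwrite('pics/w5c.png',cv2.resize(im[180:300,240:395],None,fx=5,fy=5,interpolation=cv2.INTER_NEAREST))
im=manip.grab_frame('top');u,v=w2px(cal('top'),s['eef_pos']).astype(int)
cv2.imwrite('pics/t5.png',cv2.resize(im[v-60:v+60,u-80:u+80],None,fx=5,fy=5,interpolation=cv2.INTER_CUBIC))
```

```text
[ 0.56016688 -0.12154873  0.08607641] [-1.79981381e+02 -1.52620869e-02 -7.74964140e+01] 9.675 [-2.45025874  0.51574435  4.89953016] 0.04599921641606612
```

View pics/w5c.png

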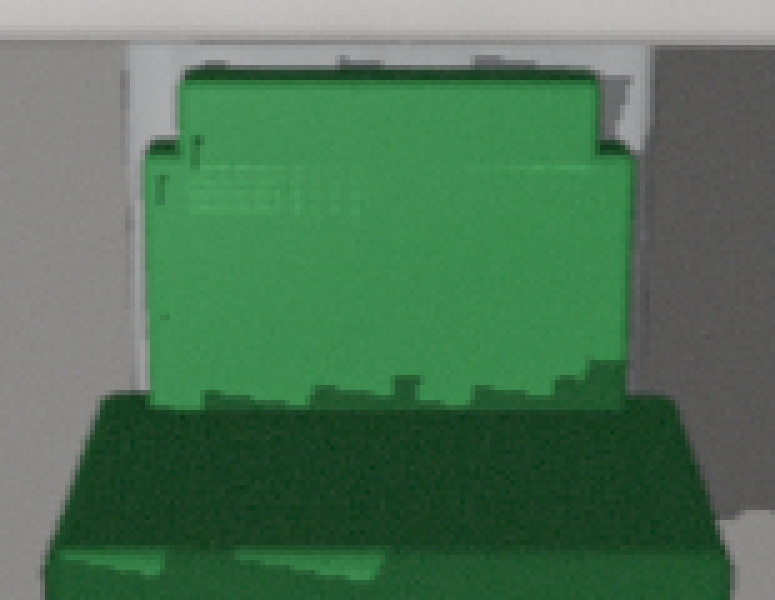

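View pics/t5.png

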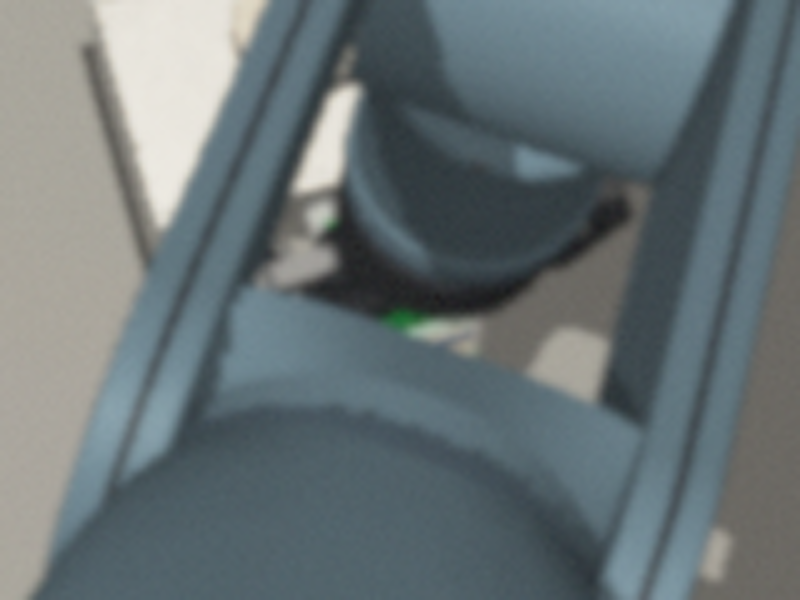

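Touchdown: wrist force z is +4.9 N at TCP z 86.1 mm. The crop shows the tongue centred on the ledge, with its tip (row 70) clear of the lip edge (row 42), so it is not yet in the slot. I'll push in slowly.

Emit:
{"method": "drive_tool", "body": {
  "moves": [
    {"travel": [0,0,0],"spin": -0.2,"jaw": 1},
    {"travel": [0,0,0],"spin": 0,"jaw": 1},
    {"travel": [1.95,0.43,0],"spin": 0,"jaw": 1},
    {"travel": [1.95,0.43,0],"spin": 0,"jaw": 1},
    {"travel": [1.95,0.43,0],"spin": 0,"jaw": 1},
    {"travel": [1.95,0.43,0],"spin": 0,"jaw": 1},
    {"travel": [0,0,0],"spin": 0,"jaw": 1}
  ]
}}

```text
clock: 10.65
eef_pos: [0.5678, -0.1201, 0.0861]
eef_rot: [180.0, -0.0, -77.7]
force: [-2.6, -0.5, 5.5]
grip_width: 0.0465
```

Emit:
{"method": "drive_tool", "body": {
  "moves": [
    {"travel": [1.95,0.43,0],"spin": 0,"jaw": 1},
    {"travel": [1.95,0.43,0],"spin": 0,"jaw": 1},
    {"travel": [0,0,0],"spin": 0,"jaw": 1}
  ]
}}

```text
clock: 11.02
eef_pos: [0.5717, -0.1193, 0.0861]
eef_rot: [180.0, -0.0, -77.7]
force: [-3.1, 0.0, 5.7]
grip_width: 0.0461
```

Emit:
{"method": "drive_tool", "body": {
  "moves": [
    {"travel": [1.95,0.43,0],"spin": 0,"jaw": 1},
    {"travel": [1.95,0.43,0],"spin": 0,"jaw": 1},
    {"travel": [1.95,0.43,0],"spin": 0,"jaw": 1},
    {"travel": [0,0,0],"spin": 0,"jaw": 1}
  ]
}}

```text
clock: 11.52
eef_pos: [0.5776, -0.118, 0.0861]
eef_rot: [180.0, -0.0, -77.7]
force: [-2.5, -0.6, 5.7]
grip_width: 0.0466
```

Emit:
{"method": "drive_tool", "body": {
  "moves": [
    {"travel": [1.95,0.43,0],"spin": 0,"jaw": 1},
    {"travel": [1.95,0.43,0],"spin": 0,"jaw": 1},
    {"travel": [1.95,0.43,0],"spin": 0,"jaw": 1},
    {"travel": [0,0,0],"spin": 0,"jaw": 1}
  ]
}}

```text
clock: 12.02
eef_pos: [0.5834, -0.1167, 0.0861]
eef_rot: [180.0, -0.0, -77.7]
force: [-3.8, 0.2, 5.1]
grip_width: 0.0469
```

Emit:
{"method": "drive_tool", "body": {
  "moves": [
    {"travel": [1.95,0.43,0],"spin": 0,"jaw": 1},
    {"travel": [0.98,0.21,0],"spin": 0,"jaw": 1},
    {"travel": [0,0,0],"spin": 0,"jaw": 1}
  ]
}}

```text
clock: 12.4
eef_pos: [0.5862, -0.1161, 0.0861]
eef_rot: [180.0, -0.0, -77.7]
force: [-3.7, -0.4, 6.1]
grip_width: 0.0462
```

Emit:
{"method": "drive_tool", "body": {
  "moves": [
    {"travel": [1.95,0.43,0],"spin": 0,"jaw": 1},
    {"travel": [0.98,0.21,0],"spin": 0,"jaw": 1},
    {"travel": [0,0,0],"spin": 0,"jaw": 1}
  ]
}}

```text
clock: 12.78
eef_pos: [0.5873, -0.1159, 0.086]
eef_rot: [179.8, -0.0, -77.7]
force: [-8.9, -1.9, 10.8]
grip_width: 0.0467
```

Run:
```python
from h import *
import pickle
s=manip.read_state();print(s['eef_pos'],s['eef_rot'],s['clock'],s['force'],s['grip_width'])
C=cal('wrist');pickle.dump((C,s),open('w6.pkl','wb'))
im=manip.grab_frame('wrist');cv2.imwrite('pics/w6.png',im)
```

```text
[ 0.58732785 -0.1158557   0.08604882] [ 1.79764228e+02 -1.48794963e-02 -7.76785997e+01] 12.775 [-8.90030089 -1.89529274 10.80859913] 0.046653889354289185
```

View pics/w6.png

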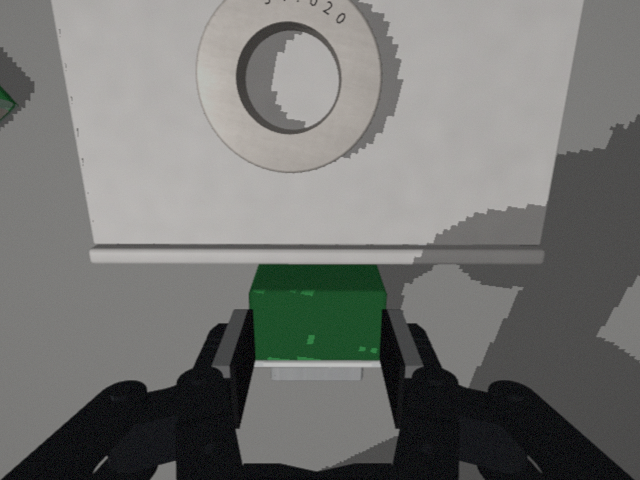

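Emit:
{"method": "drive_tool", "body": {
  "moves": [
    {"travel": [0.98,0.21,0],"spin": 0,"jaw": 1},
    {"travel": [0.98,0.21,0],"spin": 0,"jaw": 1},
    {"travel": [0,0,0],"spin": 0,"jaw": 1}
  ]
}}

```text
clock: 13.2
eef_pos: [0.5888, -0.1155, 0.086]
eef_rot: [179.7, -0.0, -77.7]
force: [-10.6, -2.9, 10.7]
grip_width: 0.0462
```

Emit:
{"method": "drive_tool", "body": {
  "moves": [
    {"travel": [0.98,0.21,0],"spin": 0,"jaw": 1},
    {"travel": [0.98,0.21,0],"spin": 0,"jaw": 1},
    {"travel": [0,0,0],"spin": 0,"jaw": 1}
  ]
}}

```text
clock: 13.58
eef_pos: [0.5903, -0.1152, 0.086]
eef_rot: [179.7, 0.0, -77.7]
force: [-11.3, -3.7, 10.7]
grip_width: 0.0464
```

Emit:
{"method": "drive_tool", "body": {
  "moves": [
    {"travel": [0.98,0.21,0.2],"spin": 0,"jaw": 1},
    {"travel": [0.98,0.21,0],"spin": 0,"jaw": 1},
    {"travel": [0,0,0],"spin": 0,"jaw": 1}
  ]
}}

```text
clock: 13.95
eef_pos: [0.5919, -0.1148, 0.086]
eef_rot: [179.6, 0.0, -77.7]
force: [-12.5, -3.8, 11.9]
grip_width: 0.0467
```

Emit:
{"method": "drive_tool", "body": {
  "moves": [
    {"travel": [0.98,0.21,0],"spin": 0,"jaw": 1},
    {"travel": [0.98,0.21,0],"spin": 0,"jaw": 1},
    {"travel": [0,0,0],"spin": 0,"jaw": 1}
  ]
}}

```text
clock: 14.32
eef_pos: [0.5934, -0.1145, 0.086]
eef_rot: [179.6, 0.0, -77.7]
force: [-14.1, -4.5, 11.6]
grip_width: 0.0465
```

Emit:
{"method": "drive_tool", "body": {
  "moves": [
    {"travel": [0.98,0.21,0],"spin": 0,"jaw": 1},
    {"travel": [0,0,0],"spin": 0,"jaw": 1}
  ]
}}

```text
clock: 14.58
eef_pos: [0.5942, -0.1143, 0.086]
eef_rot: [179.5, 0.0, -77.7]
force: [-15.0, -4.1, 12.2]
grip_width: 0.0466
```

Emit:
{"method": "drive_tool", "body": {
  "moves": [
    {"travel": [0.98,0.21,0],"spin": 0,"jaw": 1},
    {"travel": [0,0,0],"spin": 0,"jaw": 1}
  ]
}}

```text
clock: 14.82
eef_pos: [0.5949, -0.1142, 0.086]
eef_rot: [179.5, 0.0, -77.7]
force: [-15.4, -4.8, 13.0]
grip_width: 0.0466
```

Emit:
{"method": "drive_tool", "body": {
  "moves": [
    {"travel": [0.98,0.21,0],"spin": 0,"jaw": 1},
    {"travel": [0,0,0],"spin": 0,"jaw": 1}
  ]
}}

```text
clock: 15.08
eef_pos: [0.595, -0.1142, 0.086]
eef_rot: [179.4, 0.0, -77.7]
force: [-18.0, -5.0, 14.5]
grip_width: 0.0466
```

Emit:
{"method": "drive_tool", "body": {
  "moves": [
    {"travel": [0.98,0.21,0],"spin": 0,"jaw": 1},
    {"travel": [0,0,0],"spin": 0,"jaw": 1}
  ]
}}

```text
clock: 15.32
eef_pos: [0.595, -0.1141, 0.086]
eef_rot: [179.3, 0.0, -77.7]
force: [-21.6, -5.5, 16.8]
grip_width: 0.0465
```

Emit:
{"method": "drive_tool", "body": {
  "moves": [
    {"travel": [0,0,0],"spin": 0,"jaw": 1},
    {"travel": [0,0,0],"spin": 0,"jaw": 1}
  ]
}}

```text
clock: 15.58
eef_pos: [0.595, -0.1141, 0.086]
eef_rot: [179.3, 0.0, -77.7]
force: [-20.7, -5.8, 16.7]
grip_width: 0.0466
```

Run:
```python
from fit6 import *
import pickle
s=manip.read_state();print(s['eef_pos'],s['eef_rot'],s['clock'],s['force'],s['grip_width'])
C=cal('wrist');pickle.dump((C,s),open('w7.pkl','wb'))
im=manip.grab_frame('wrist');cv2.imwrite('pics/w7.png',im)
cv2.imwrite('pics/w7c.png',cv2.resize(im[240:390,230:410],None,fx=4,fy=4,interpolation=cv2.INTER_NEAREST))
im=manip.grab_frame('scene');u,v=w2px(cal('scene'),s['eef_pos']).astype(int)
cv2.imwrite('pics/s7.png',cv2.resize(im[v-60:v+60,u-80:u+80],None,fx=5,fy=5,interpolation=cv2.INTER_CUBIC))
im=manip.grab_frame('top');cv2.imwrite('pics/t7.png',im)
```

```text
[ 0.59501033 -0.11412001  0.08598086] [ 1.79292261e+02  4.81660094e-02 -7.76628890e+01] 15.575 [-20.72329937  -5.79603261  16.67749002] 0.04657019386099131
```

View pics/w7c.png

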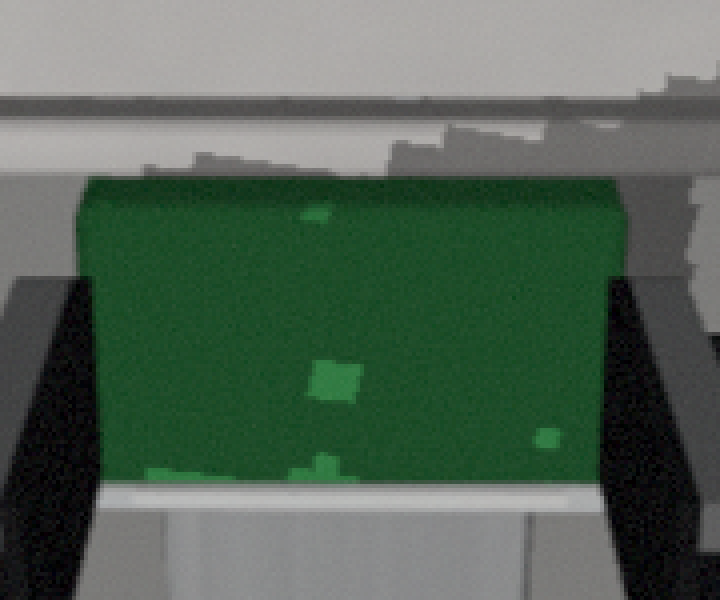

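View pics/w7.png

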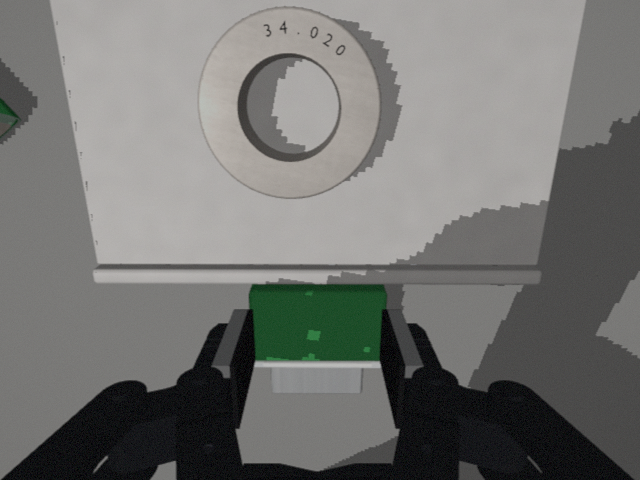

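Run:
```python
from fit6 import *
import pickle
C,s=pickle.load(open('w7.pkl','rb'))
yw=np.radians(12.3);ex=np.array([np.cos(yw),np.sin(yw)]);ey=np.array([-ex[1],ex[0]])
f=lambda u,v,z:(lambda p:(np.array([ex@p[:2],ey@p[:2]])*1e3).round(2))(px2w(C,u,v,z))
c=lambda x,y:(230+x/4-.5,240+y/4-.5)
print('lip front', f(*c(85,176),.088),f(*c(615,176),.088))
print('block front top',f(*c(78,205),.094),f(*c(627,205),.094))
print('block rear top',f(*c(100,483),.094),f(*c(602,483),.094))
a,b=f(94.5,283,.088),f(540.5,283,.088);print('lip mid',(a+b)/2)
print('tcp',ex@s['eef_pos'][:2]*1e3,ey@s['eef_pos'][:2]*1e3)
```

```text
lip front [ 574.59 -213.63] [ 574.58 -261.97]
block front top [ 574.62 -213.9 ] [ 574.61 -262.15]
block rear top [ 545.83 -214.4 ] [ 545.82 -261.35]
lip mid [ 574.785 -237.94 ]
tcp 557.0411822862563 -238.2557292420707
```

View pics/s7.png

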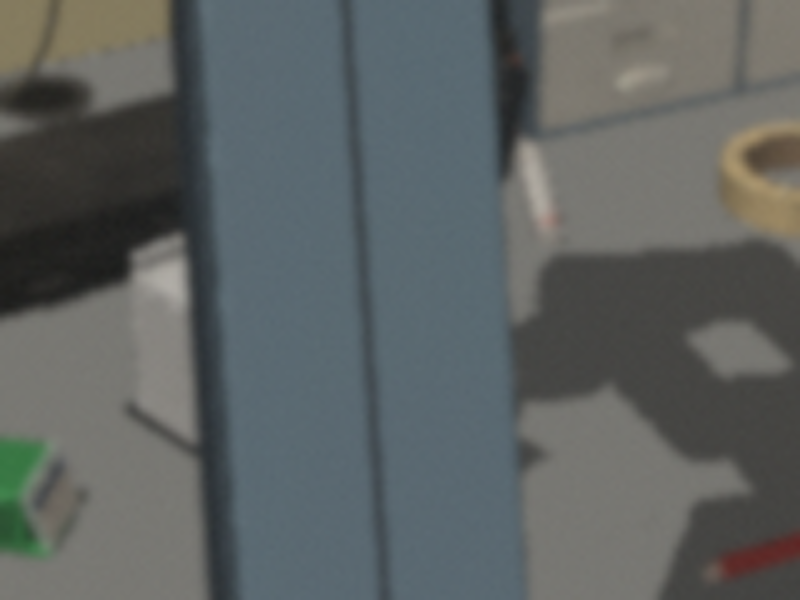

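View pics/t7.png

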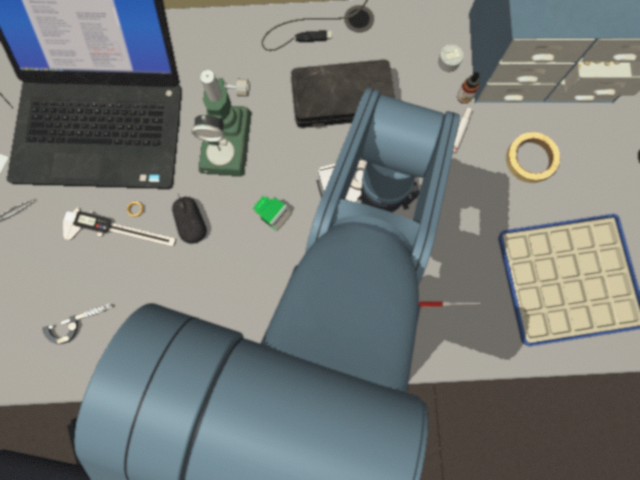

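The shoulder and lip measure as coincident: 574.6 mm for both along the push axis. The lateral offset is about 0.1 mm and the yaw matches. The push force holds steady at about 21 N against a hard stop, so I'm handing in.

```bash
python3 -c "
from rig import manip
s=manip.read_state();print(s['eef_pos'],s['force'],s['clock'])
print(manip.sign_off())"
```

```text
[ 0.59496686 -0.11418471  0.08596556] [-20.97171723  -5.95023367  17.00162047] 15.725
the job is handed in; nothing more can be done
None
```

The green holder is pressed fully home against the shelf lip, and the gripper was still holding it there when I handed in at 15.7 s. I took the holder nearer the base (0.535 m away; the look-alike is at 0.64 m). I set it on the ledge with its tongue short of the slot, feeling about 5 N at contact, then pushed it in with 1–2 mm moves.

**By feel:** the spring's resistance began about 8 mm before the stop. The motion then stopped hard at TCP x = 0.595 m, and the push held steady at about 21 N.

**By camera:** the last wrist picture puts the shoulder and the lip's front face at the same place along the push direction. The sideways offset is about 0.1 mm, and tool yaw (12.3°) agrees with the shelf's (12.0–12.7°, depending on the edge measured).

- **Disagreements:** the tool leaned 0.7° in pitch under load, with about 17 N pressing down on the ledge. At the stop, the TCP's distance from the slot mouth was about 1 mm off my estimate, within the 2 mm calibration error.
- **Not checked at the end:** the arm hid the holder from the scene and top cameras, so the final pose rests on the wrist camera and the force readings. In the last pictures the setting ring, the red driver and the second holder look undisturbed, but the arm hid the gold ring.

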